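Hang the spatter guard, then index the weld fixture to the third stop and hold it

TASK

Get the next gusset ready for tacking: hang the folded sheet spatter guard over the rail beside the indexing fixture, astride the middle of the bar, and let go of it. Then take hold of the fixture's knob and turn it clockwise (seen from above) three clicks, no further, so that the next gusset stands at the torch. Finish still gripping the knob, holding it steady at the third click, and leave the other things on the bench where they are.

Things in the scene. Friction and masses are not known exactly. Their poses are not given: they have to be found in the camera images.
- guard: Loose spatter guard, 0.4 kg: 3 mm smoke-darkened aluminium sheet, 200 mm long (own y), folded like a roof, 105 mm tall, standing on its two lower edges. Flat top 40 mm wide outside, 34 inside; straight sides for the upper 30 mm (grip here, across own x); below them skirts flare 12 degrees to 72 mm overall. Ends open. Origin: centre of underside, z up.
- guard_fold (a point): Point on the guard: centre of the inner face of its flat top, 102 mm above the guard's origin. It lies on the bar when the guard hangs on the rail.
- rail: Guard rail fixed on the table: a horizontal round steel bar, 18 mm diameter, axis 180 mm above the table, on two upright 20 mm posts 330 mm apart, each with a flat 80 x 50 x 8 mm foot. Origin: on the table under the middle of the bar; y along the bar, x across it, z up.
- rail_mid (a point): Middle of the rail's bar, on its axis, 180 mm above the table; axes as the rail's.
- fixture: Indexing weld fixture, fixed: round grey base 196 mm wide, turning plate 172 mm with 18 rim notches; on it a flange, 60 mm pipe stub and six gussets. Origin: on the table, on the turning axis, z up; x points to the welding torch: nozzle tip 70 mm out at 104 mm height, torch and stand 145 to 325 mm out, up to 200 mm high, then its cable. Plunger block on the y side, 71 mm high.
- knob: Black index knob on top of the fixture, on the plate's axis and turning with it: upright bar 64 mm long (own x), 16 mm thick (own y), on a 52 mm round collar. Bar top 195 mm, collar top 164 mm above the table. Origin: on the turning axis, 182 mm above the table, 13 mm below the bar's top; z up.
- index (a joint): Angle of plate and knob (rad): 0 (within 0.04) at the stop where it starts, growing clockwise seen from above, as the knob's yaw falls. A spring detent gives a stop every 20 degrees (0.349 rad): 0.18 N m to pass each hump plus 0.035 friction; past the hump it pulls into the next stop. Third click: 1.047 rad. It can turn on to further stops.
- pendant: Bystander: grey remote-control box with two small knobs, 75 x 120 x 70 mm, loose on the table. Origin: centre of its underside.
- hammer: Bystander: chipping hammer with wooden grip, 260 mm long, lying on the table along its x. Origin: under the middle of its shaft, on the table.
- tape: Bystander: black tape measure with yellow disc, 65 mm, 31 mm high, on the table. Origin: centre of its underside.
- brush: Bystander: wire brush, wooden back 230 mm long along its x, 32 mm high. Origin: centre of its underside.
Things that resemble listed ones, but are neither listed nor needed, are in the scene too. Several things look just like the guard: the one meant starts farthest to the robot's right.

How it is judged:
On the way, in this order (a step that is already met when the one before it is completed fails the run):
1. the guard hangs astride the rail's bar, let go and at rest (z of guard_fold in the frame of rail_mid between 0.003 and 0.016 m and x of guard_fold in the frame of rail_mid between -0.014 and 0.014 m and y of guard_fold in the frame of rail_mid between -0.05 and 0.05 m and angle between guard's own z axis and vertical below 0.3 rad and angle between the y axis of guard and the y axis of rail, either way round below 0.2 rad and contact force between guard and rail above 1 N and contact force between each of the arm, the fingers and guard below 0.3 N and linear speed of guard below 0.03 m/s), for 0.3 s.
2. the gripped knob stands at the third click (value of joint index between 0.967 and 1.127 rad and velocity of joint index between -0.05 and 0.05 rad/s and contact force between the fingers and knob above 2 N and distance between the grasp point and knob below 0.035 m), for 0.3 s.
At the end, for the whole second after the job is handed in: The guard hangs over the bar on its inner top, within 50 mm of the middle, along it within 0.2 rad, leaning under 0.3 rad, at rest and untouched; the plate stands still at the third click (1.047 rad within 0.08), the fingers still gripping the knob (over 2 N, TCP within 35 mm of its origin) (all of step 1 and all of step 2); the arm keeps its last pose, push and grip.
It fails at once if the plate is turned past the third click (more than halfway to the fourth) (value of joint index above 1.222 rad).
It fails at once if the plate is turned back anticlockwise by more than half a click from where it started (value of joint index below -0.175 rad).
It fails at once if the plate is turned off its first stop while the guard is not hanging on the rail (value of joint index above 0.175 rad and not (z of guard_fold in the frame of rail_mid between 0.003 and 0.016 m and x of guard_fold in the frame of rail_mid between -0.014 and 0.014 m and y of guard_fold in the frame of rail_mid between -0.05 and 0.05 m and angle between guard's own z axis and vertical below 0.3 rad and angle between the y axis of guard and the y axis of rail, either way round below 0.2 rad)).
It fails at once if the control box, hammer, tape or brush is moved more than 20 mm (distance of any of pendant, hammer, tape, brush from where it was at the start of the episode above 0.02 m).
It also fails if it takes over 66 s, if anything falls off the work surface, if the arm or the gripper's body presses on something with over 40 N, if the wrist force passes 120 N, or if a joint passes its speed limit or range.

ROBOT

A 6-joint arm with a two-finger parallel gripper is mounted at the origin on the work surface. World frame = base frame: x ahead of the robot, y to its left, z up, the work surface at z = 0. Lengths are in m, angles in rad, forces in N, time in s.
With the tool pointing down it reaches from about 0.375 to 0.825 m from the base axis. Payload 5.5 kg.
Tool frame: the origin (TCP) lies between the finger pads, 19 mm behind the fingertips; this is the grasp point; z points along the fingers, y is the line along which they close (so a half turn about z gives the same grasp; the last joint's range is limited). The gripper opens to 85 mm and grips with 20 to 120 N. Pads are 22 mm wide; open, the fingers measure 114 mm over their backs; the gripper's body (76 mm by 85 mm) begins 54 mm behind the grasp point. The pads swing forward as they close: fully open they stand 13 mm farther back than shut.
Start: joints at [-1.226, 0.314, -0.047, 1.21, 0, 1.571], TCP at [0.203, -0.565, 0.25] pointing down, gripper open.
Joint ranges: [-2.67, 2.67], [-0.69, 1.73], [-1.03, 1.25], [-2.08, 2.16], [-1.42, 1.45], [-3.14, 3.14]. Speed limits (rad/s): [2.39, 2.39, 3.01, 3.14, 3.14, 3.14].

INTERFACE

Orientations are given as a unit quaternion [w, x, y, z].
In Python, from workcell import move_ptp, movel, move_j, grip, dwell, solve_ik, capture, Unreachable, sign_off, spot_in, read_t, read_q, read_dq, read_joint_efforts, read_tcp_pos, read_eef_rot, read_wrist_force, read_torque, read_opening, read_grip_force gives the robot as it stands. The module is installed in compiled form; this text tells all that it offers. Calls block until the motion is done:
- move_ptp(position, orientation): joint-space move of the TCP to a pose.
- movel(position, feed=0.15, rotation=None, stop_force=None): straight line of the TCP; rotation=None keeps the orientation; feed is the mean speed in m/s. With stop_force (N) it stops when the force on the tool has changed by that much, and returns True; else False.
- move_j(angles): joint-space move.
- grip(opening, strength=None): finger opening in m; strength is the grip in N (None keeps the last); returns when the fingers have stopped.
- dwell(seconds).
- solve_ik(position, orientation): joint angles nearest the present ones, or None.
- capture(name): name is "scene" or "top"; returns a dict with "image" (480x640x3 uint8, red, green, blue), "fx", "fy", "cx", "cy" (pixels), "k1" (the pictures are not rectified: a ray, as slopes to the right and down, at radius r is drawn at 1 + k1 r^2 times it, then the intrinsics apply), "R" (3x3) and "t" (3): a world point X has camera coordinates R X + t. Camera axes: x right, y down, z forward; pixel columns grow to the right and rows downward; lengths in m; the calibration is good to about 2 mm. A picture is of the moment at which its call begins. There is no depth.
A pose or a line that the arm cannot do raises Unreachable and nothing moves.
- sign_off(): hands the job in; it is judged then, once.
Trained networks look in a picture, given as the dict that the camera call returned (one of the last four; its "shot" number tells which), for a name from the list of things; names that differ only in an ending like _2 or _b are one class to them, and where a whole thing is asked for, a point or a joint stands for the part that bears it (a point fixed in the world has none). Each returns a list of dicts, best first, with "score" (0 to 1); they miss things now and then, are a little off and sometimes report something else, mostly with a low value. They report only what shows in the picture. A call takes as long as a camera call. They do not tell look-alikes from the thing itself.
- spot_in(name, picture): "location" ([x, y, z] in m, in the coordinates of the camera as it stood for that picture, good to about 4 mm: the middle of the surface that is visible of it).
Readings, each from a call of its own:
- read_t(): time.
- read_q(): joint angles.
- read_dq(): joint speeds.
- read_joint_efforts(): joint torques, N m.
- read_tcp_pos(): TCP position.
- read_eef_rot(): TCP orientation.
- read_wrist_force(): force on the tool from outside, world axes, zero at the start.
- read_torque(): the same for the moment, N m.
- read_opening(): finger opening in m.
- read_grip_force(): force on a finger pad.
Only numpy, scipy, OpenCV 4.12 (cv2) and the standard library are available. Lean on these libraries where they do the work, as an engineer would, in place of code of your own. Each camera call takes 0.05 s, during which the arm holds its last target. There are 200 camera calls.

## Working session

There is one attempt and no reset: what is moved stays moved. The work goes in short steps, each a Python script; the robot and the scene stay as the last script left them, time stands still between calls to the robot, and variables do not carry over. Pictures are saved under pics/ and viewed, at most 10 in all, crops included, and the job is handed in when it is done.

```bash
mkdir -p pics; cat > h.py <<'E'
import numpy as np, cv2
from workcell import *
from scipy.spatial.transform import Rotation as Ro
def w(c,p): return np.array(c["R"]).T@(np.array(p)-np.array(c["t"]))
def ray(c,u,v,z):
    K=np.array([[c["fx"],0,c["cx"]],[0,c["fy"],c["cy"]],[0,0,1.]])
    s=cv2.undistortPoints(np.array([[[u,v]]],float),K,np.array([c["k1"],0,0,0,0.]))[0,0]
    # cv2 model: distorted = s(1+k1 r^2)
    R=np.array(c["R"]);o=-R.T@np.array(c["t"]);d=R.T@np.array([s[0],s[1],1]);return o+d*(z-o[2])/d[2]
def proj(c,X):
    X=np.atleast_2d(X).astype(float)
    K=np.array([[c["fx"],0,c["cx"]],[0,c["fy"],c["cy"]],[0,0,1.]])
    return cv2.projectPoints(X,cv2.Rodrigues(np.array(c["R"]))[0],np.array(c["t"],float),K,np.array([c["k1"],0,0,0,0.]))[0][:,0]
def down(yaw):  # tool z down, tool y (closing line) at angle yaw from world x ... closing dir = (cos yaw, sin yaw)
    y=np.array([np.cos(yaw),np.sin(yaw),0]);z=np.array([0,0,-1.]);x=np.cross(y,z)
    q=Ro.from_matrix(np.c_[x,y,z]).as_quat();return [q[3],q[0],q[1],q[2]]
def save(c,n): cv2.imwrite("pics/"+n+".png",np.array(c["image"])[:,:,::-1])
E
python3 - <<'E'
from h import *
import pickle
np.set_printoptions(precision=3,suppress=True)
for n in("scene","top"):
    c=capture(n);save(c,n+"0");pickle.dump(c,open(n+"0.pkl","wb"))
    print(n,"cam",-np.array(c["R"]).T@np.array(c["t"]))
    for k in("guard","rail","fixture","knob","pendant","hammer","tape","brush"):
        for d in spot_in(k,c):
            if d["score"]>.2:
                X=w(c,d["location"]);print(k,round(d["score"],2),X,proj(c,X)[0])
print(read_eef_rot(),down(0))
E
```

```text
scene cam [ 1.308 -1.161  1.087]
guard 0.74 [0.529 0.366 0.065] [381.228 211.363]
guard 0.61 [0.281 0.447 0.063] [338.066 183.754]
rail 0.76 [0.546 0.051 0.11 ] [338.209 240.728]
fixture 0.75 [ 0.637 -0.25   0.071] [304.316 310.511]
knob 0.85 [ 0.562 -0.243  0.181] [285.163 268.613]
pendant 0.67 [0.75  0.236 0.056] [417.896 250.581]
hammer 0.93 [ 0.469 -0.549  0.021] [188.05  356.822]
tape 0.51 [ 0.369 -0.135  0.03 ] [259.967 267.439]
brush 0.74 [0.644 0.496 0.028] [423.124 215.753]
top cam [ 0.338 -0.013  1.154]
guard 0.85 [0.28  0.45  0.087] [113.8   339.891]
guard 0.8 [0.512 0.381 0.107] [145.885 241.78 ]
rail 0.61 [0.533 0.089 0.179] [263.667 226.705]
rail 0.41 [ 0.365 -0.118  0.035] [350.43  301.923]
fixture 0.97 [ 0.588 -0.228  0.07 ] [392.371 213.18 ]
knob 0.7 [ 0.563 -0.229  0.184] [402.976 212.437]
pendant 0.77 [0.733 0.267 0.053] [201.493 161.549]
hammer 0.81 [ 0.421 -0.541  0.017] [510.006 279.126]
tape 0.72 [ 0.363 -0.118  0.033] [350.072 302.583]
brush 0.66 [0.615 0.513 0.032] [107.357 207.93 ]
brush 0.22 [0.736 0.27  0.053] [200.657 160.663]
[ 0.     0.985  0.172 -0.   ] [np.float64(0.0), np.float64(0.7071067811865475), np.float64(0.7071067811865475), np.float64(0.0)]
```

View pics/top0.png

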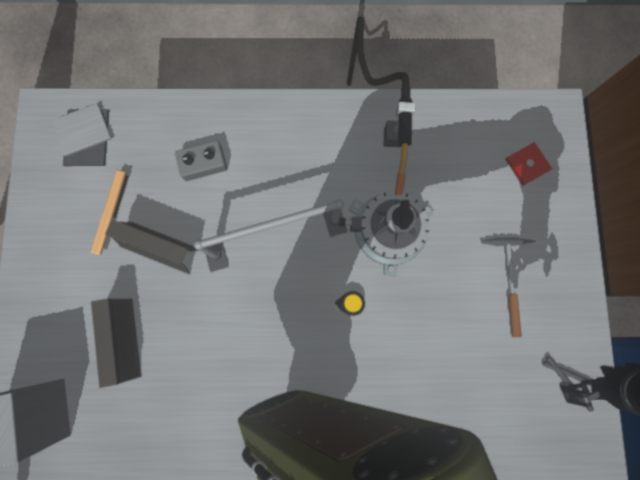

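View pics/scene0.png

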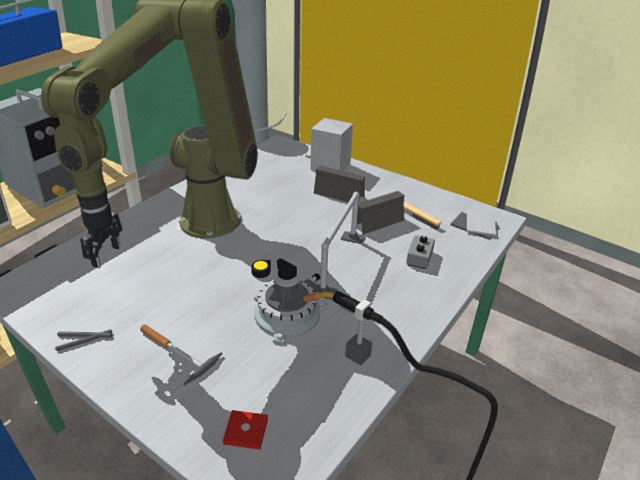

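The top view shows two dark guards at (150,245) and (117,340). The one meant, with the lower y, is at (150,245), between the brush (108,212) and the rail's left foot (217,257). The rail bar runs (200,245) to (340,205), and the knob is at (403,215). I'll zoom in for the exact poses.

```bash
python3 - <<'E'
from h import *
import pickle
t=cv2.imread("pics/top0.png");s=cv2.imread("pics/scene0.png")
def crop(i,u,v,W,H,f):return cv2.resize(i[v:v+H,u:u+W],None,fx=f,fy=f,interpolation=cv2.INTER_CUBIC)
a=crop(t,95,190,135,100,4) # guard top 540x400
a=cv2.convertScaleAbs(a,alpha=1.6,beta=0)
cv2.imwrite("pics/cA.png",crop(cv2.convertScaleAbs(t,alpha=1.6),95,200,130,90,6))
cv2.imwrite("pics/cB.png",np.vstack([crop(cv2.convertScaleAbs(s,alpha=1.7),310,175,130,65,6)[:390],cv2.resize(crop(cv2.convertScaleAbs(t,alpha=2.2),340,180,100,70,3),(300,210)).repeat(1,0) if 0 else np.hstack([crop(cv2.convertScaleAbs(t,alpha=2.5),355,182,80,42,5)[:210], np.zeros((210,380,3),np.uint8)])]))
E
```

```text
(no output)
```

View pics/cA.png

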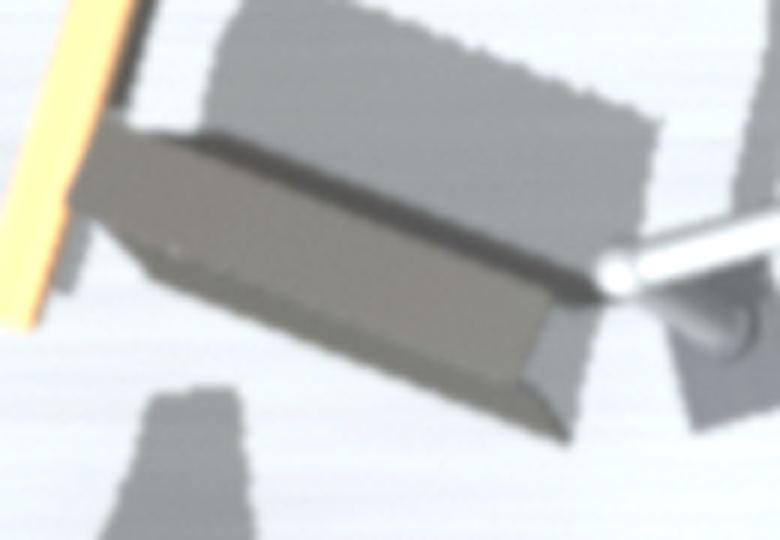

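View pics/cB.png

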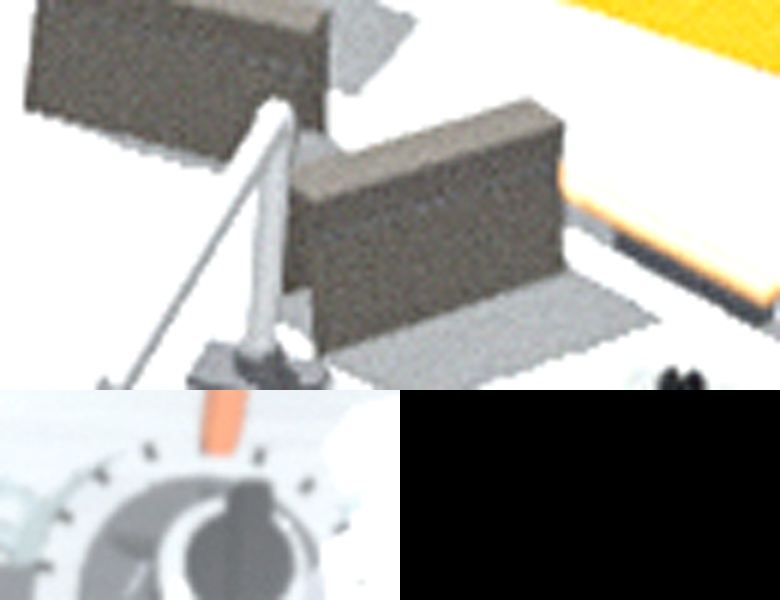

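The guard's flat top has crop corners (100,118), (68,205), (515,380) and (550,297), and the bar's left end is at (615,275). The knob crop cut its lower part off, so I'll compute the guard and rail poses and crop the knob again.

```bash
python3 - <<'E'
from h import *
import pickle
np.set_printoptions(precision=3,suppress=True)
c=pickle.load(open("top0.pkl","rb"));s=pickle.load(open("scene0.pkl","rb"))
f=lambda u,v:(95+(u+.5)/6-.5,200+(v+.5)/6-.5)
P=[ray(c,*f(*p),.105) for p in[(100,118),(68,205),(515,380),(550,297)]]
print(np.array(P));print("len",np.linalg.norm(P[0]-P[3]),np.linalg.norm(P[1]-P[2]),"wid",np.linalg.norm(P[0]-P[1]),np.linalg.norm(P[2]-P[3]),"c",np.mean(P,0))
g=lambda u,v:(310+(u+.5)/6-.5,175+(v+.5)/6-.5)
S=np.array([ray(s,*g(*p),.105) for p in[(290,180),(315,205),(565,125),(530,98)]]);print(S,S.mean(0),np.linalg.norm(S[1]-S[2]))
for z in(.18,): print("rail ends",ray(c,*f(615,275),z),ray(c,340,205,z), "scene",ray(s,*g(280,108),z))
def crop(i,u,v,W,H,k):return cv2.resize(i[v:v+H,u:u+W],None,fx=k,fy=k,interpolation=cv2.INTER_CUBIC)
t=cv2.imread("pics/top0.png");q=cv2.imread("pics/scene0.png")
cv2.imwrite("pics/cC.png",np.vstack([np.hstack([crop(cv2.convertScaleAbs(t,alpha=2.5),380,190,50,50,8),crop(cv2.convertScaleAbs(q,alpha=2.5),262,250,50,50,8)]),crop(cv2.convertScaleAbs(t,alpha=.9),310,190,160,40,5)]))
E
```

```text
[[0.568 0.468 0.105]
 [0.532 0.478 0.105]
 [0.46  0.296 0.105]
 [0.493 0.283 0.105]]
len 0.19900032713751598 0.19604411471389097 wid 0.03731878381542712 0.035833368289208044 c [0.514 0.381 0.105]
[[0.469 0.294 0.105]
 [0.496 0.279 0.105]
 [0.568 0.461 0.105]
 [0.534 0.478 0.105]] [0.516 0.378 0.105] 0.19608124971726554
rail ends [0.491 0.238 0.18 ] [ 0.582 -0.086  0.18 ] scene [0.484 0.249 0.18 ]
```

View pics/cC.png

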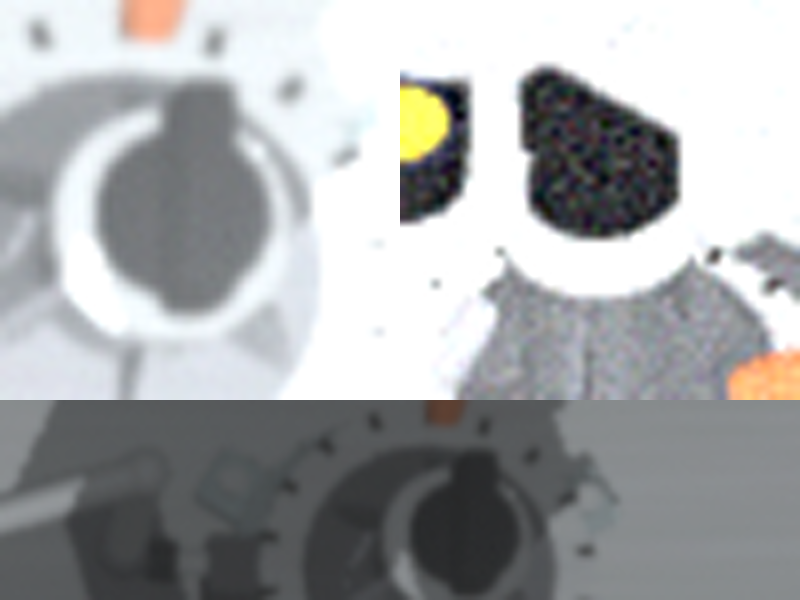

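The top-left crop shows the knob bar running from (200,85) to (187,312), so it lies close to world x, tilted about -3°. Both cameras agree on the guard to within 3 mm: centre (0.515, 0.380), long axis at 68°. Next I'll fit the bar's line and check IK.

```bash
python3 - <<'E'
from h import *
import pickle
np.set_printoptions(precision=3,suppress=True)
c=pickle.load(open("top0.pkl","rb"));s=pickle.load(open("scene0.pkl","rb"))
I=cv2.cvtColor(np.array(c["image"]),cv2.COLOR_RGB2GRAY).astype(float)
pts=[]
for u in range(212,338,3):
    v0=244+(u-203)*(203-244)/(340-203); vs=np.arange(int(v0)-7,int(v0)+8)
    col=I[vs,u]; wt=np.clip(col-np.median(col)-.35*(col.max()-np.median(col)),0,None)
    pts.append((u,(wt*vs).sum()/wt.sum(),col.max()))
pts=np.array(pts); print(pts[::6])
L=np.array([ray(c,u,v,.183) for u,v,_ in pts])
for m in(slice(0,20),slice(20,None),slice(None)):
    p=np.polyfit(L[m,1],L[m,0],1);print("x=%.4f y+%.4f"%tuple(p),"resid",np.std(np.polyval(p,L[m,1])-L[m,0]),np.polyval(p,.078))
k=lambda u,v:(380+(u+.5)/8-.5,190+(v+.5)/8-.5)
a=ray(c,*k(201,84),.195);b=ray(c,*k(187,300),.195);print("knob",a,b,np.degrees(np.arctan2(*(a-b)[1::-1])),np.linalg.norm(a-b))
print("collar",ray(c,*k(185,215),.164))
for P,yaw in[((.515,.38,.097),-.38),((.515,.38,.36),-.38),((.538,.08,.36),.27),((.538,.08,.18),.27),((.565,-.228,.3),1.52),((.565,-.228,.19),1.52),((.565,-.228,.19),.47),((.203,-.565,.36),-1.226)]:
    print(P,yaw,[None if (q:=solve_ik(list(P),down(yaw+d))) is None else np.array(q) for d in(0,np.pi)])
E
```

```text
[[212.    241.221 180.   ]
 [230.    236.133 179.   ]
 [248.    230.972 176.   ]
 [266.    225.793 173.   ]
 [284.    220.605 170.   ]
 [302.    215.392 169.   ]
 [320.    210.13  166.   ]]
x=-0.2891 y+0.5582 resid 0.00011347177348178327 0.5356796336757955
x=-0.3602 y+0.5606 resid 0.003193801212299746 0.532516146490636
x=-0.3126 y+0.5611 resid 0.002858145019231685 0.5367097986416243
knob [ 0.589 -0.232  0.195] [ 0.527 -0.225  0.195] -6.067510712153535 0.06296200275470673
collar [ 0.558 -0.233  0.164]
(0.515, 0.38, 0.097) -0.38 [array([ 0.636,  0.482, -0.161,  0.928,  0.   ,  2.586]), array([ 0.636,  0.482, -0.161,  0.928,  0.   , -0.555])]
(0.515, 0.38, 0.36) -0.38 [array([0.636, 0.382, 0.296, 1.485, 0.   , 2.586]), array([ 0.636,  0.382,  0.296,  1.485,  0.   , -0.555])]
(0.538, 0.08, 0.36) 0.27 [array([0.148, 0.187, 0.037, 1.421, 0.   , 1.448]), array([ 0.148,  0.187,  0.037,  1.421,  0.   , -1.693])]
(0.538, 0.08, 0.18) 0.27 [array([ 0.148,  0.248, -0.298,  1.025,  0.   ,  1.448]), array([ 0.148,  0.248, -0.298,  1.025,  0.   , -1.693])]
(0.565, -0.228, 0.3) 1.52 [array([-0.384,  0.319,  0.073,  1.325,  0.   , -0.333]), array([-0.384,  0.319,  0.073,  1.325,  0.   ,  2.809])]
(0.565, -0.228, 0.19) 1.52 [array([-0.384,  0.359, -0.122,  1.09 ,  0.   , -0.333]), array([-0.384,  0.359, -0.122,  1.09 ,  0.   ,  2.809])]
(0.565, -0.228, 0.19) 0.47 [array([-0.384,  0.359, -0.122,  1.09 ,  0.   ,  0.717]), array([-0.384,  0.359, -0.122,  1.09 ,  0.   , -2.424])]
(0.203, -0.565, 0.36) -1.226 [array([-1.226,  0.299,  0.181,  1.452,  0.   ,  1.571]), array([-1.226,  0.299,  0.181,  1.452,  0.   , -1.571])]
```

```bash
python3 - <<'E'
from h import *
np.set_printoptions(precision=3,suppress=True)
q=np.array(read_q()); a=-.382
move_j(list(solve_ik([.203,-.565,.36],read_eef_rot())))
move_j([.636,.382,.296,1.485,0,2.586])
movel([.515,.380,.36],rotation=down(a))
movel([.515,.380,.15],feed=.25)
movel([.515,.380,.097],feed=.1,stop_force=15)
print(read_tcp_pos(),read_wrist_force())
grip(.03,60); print("open",read_opening(),read_grip_force(),read_wrist_force())
movel([.515,.380,.36],feed=.15)
print(read_opening(),read_wrist_force(),read_t())
c=capture("scene");save(c,"s1")
E
```

```text
[0.515 0.38  0.098] [-0.012  0.506 -0.047]
open 0.0389903623772152 61.69909156160429 [-4.783  0.863  7.171]
0.03920372868980237 [-0.101  0.029 -5.742] 9.1917
```

View pics/s1.png

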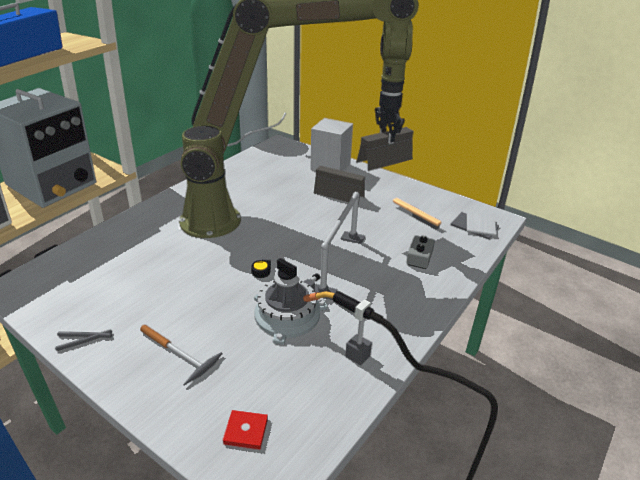

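The guard hangs level in the gripper at (387,148), clear of the rail (355,200) and the brush (415,212). Now I'll place it.

```bash
python3 - <<'E'
from h import *
np.set_printoptions(precision=3,suppress=True)
x,y,a=.536,.076,.282
print(read_wrist_force())
move_ptp([x,y,.36],down(a)); dwell(.3)
print(read_wrist_force(),read_q())
movel([x,y,.24],feed=.15)
print(movel([x,y,.20],feed=.08,stop_force=8),read_tcp_pos(),read_wrist_force())
print(movel([x,y,.176],feed=.04,stop_force=4),read_tcp_pos(),read_wrist_force(),read_t())
E
```

```text
[-0.763  0.308 -5.334]
[-0.438  0.794 -5.127] [0.142 0.182 0.031 1.42  0.    1.43 ]
False [0.536 0.076 0.2  ] [-0.089 -0.802 -4.729]
True [0.536 0.076 0.184] [0.121 0.246 2.143] 12.7667
```

Contact came at TCP z = 0.184, which is exactly the predicted height. I'll release and check.

```bash
python3 - <<'E'
from h import *
import pickle
np.set_printoptions(precision=3,suppress=True)
grip(.085); dwell(.3)
print(read_opening(),read_wrist_force())
movel([.536,.076,.33],feed=.2)
j=np.array(read_q()); j[0]=-.9; move_j(list(j))
c=capture("top");save(c,"t2");pickle.dump(c,open("t2.pkl","wb"))
s=capture("scene");save(s,"s2");pickle.dump(s,open("s2.pkl","wb"))
for d in spot_in("guard",c): print(d["score"],w(c,d["location"]))
for d in spot_in("knob",c)[:1]+[]: print(d["score"],w(c,d["location"]))
print(read_t())
t=cv2.imread("pics/t2.png");q=cv2.imread("pics/s2.png")
def crop(i,u,v,W,H,k):return cv2.resize(i[v:v+H,u:u+W],None,fx=k,fy=k,interpolation=cv2.INTER_CUBIC)
cv2.imwrite("pics/cD.png",np.vstack([np.hstack([crop(t,190,190,100,75,4),crop(q,305,175,100,75,4)]),np.hstack([crop(cv2.convertScaleAbs(t,alpha=2),375,190,57,42,7),crop(cv2.convertScaleAbs(q,alpha=2),258,250,57,42,7)])[:,:800]]) if 57*14==800 else np.vstack([np.hstack([crop(t,190,190,100,75,4),crop(q,305,175,100,75,4)]),np.hstack([crop(cv2.convertScaleAbs(t,alpha=2),375,190,50,37,8),crop(cv2.convertScaleAbs(q,alpha=4),262,250,50,37,8)])]))
E
```

```text
0.0852849164435112 [-0.411 -0.857 -0.42 ]
0.96 [0.277 0.45  0.091]
0.93 [0.528 0.077 0.192]
0.79 [ 0.561 -0.232  0.183]
16.6083
```

View pics/cD.png

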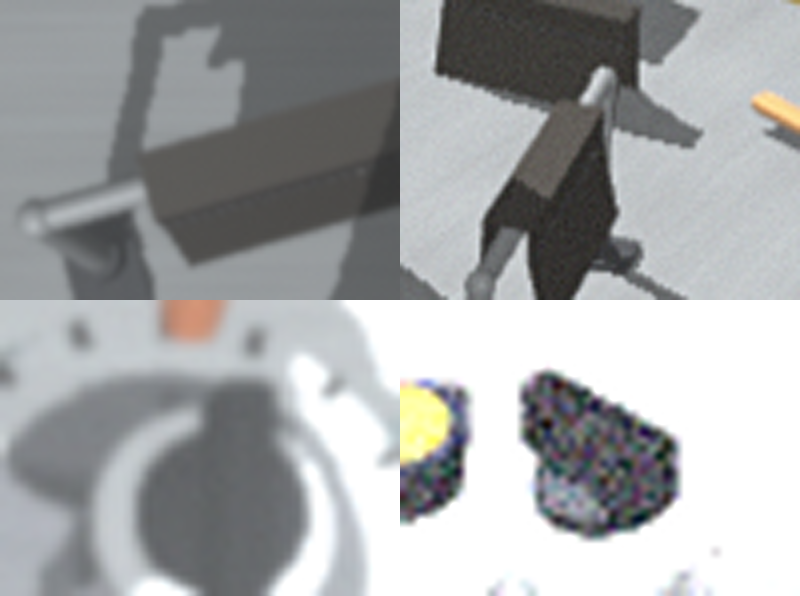

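The guard hangs astride the bar, let go, near its middle (spotted at (0.528, 0.077, 0.192)). The knob's upper edge in the scene crop runs from (545,372) to (678,435), so I'll get its yaw from both cameras.

```bash
python3 - <<'E'
from h import *
import pickle
from scipy.optimize import minimize
np.set_printoptions(precision=3,suppress=True)
c=pickle.load(open("t2.pkl","rb"));s=pickle.load(open("s2.pkl","rb"))
g=lambda u,v:(262+(u-400+.5)/8-.5,250+(v-300+.5)/8-.5)
a=ray(s,*g(550,372),.195);b=ray(s,*g(678,437),.195);print(a,b,np.degrees(np.arctan2(*(a-b)[1::-1])),np.linalg.norm(a-b))
# silhouette fit: bar (box, z .164-.195) + collar disc, dark pixels in both views
obs=[]
for cam,th in((c,None),(s,None)):
    I=cv2.cvtColor(np.array(cam["image"]),cv2.COLOR_RGB2GRAY)
    p=proj(cam,[.56,-.229,.18])[0].astype(int); r=18
    print(p,np.percentile(I[p[1]-r:p[1]+r,p[0]-r:p[0]+r],[5,20,40,60,80]))
    obs.append((cam,I.astype(float),p,r))
def mask(cam,p,r,x,y,a,k=8):
    R=np.array([[np.cos(a),-np.sin(a)],[np.sin(a),np.cos(a)]])
    box=[[*(R@[i*.032,j*.008]+[x,y]),z] for i in(-1,1) for j in(-1,1) for z in(.16,.195)]
    t=np.linspace(0,2*np.pi,40);col=[[x+.026*np.cos(q),y+.026*np.sin(q),z] for q in t for z in(.152,.164)]
    m=np.zeros((2*r*k,2*r*k),np.uint8)
    for P in(box,col):
        h=cv2.convexHull(((proj(cam,P)-p+r+.5)*k).astype(np.float32)).astype(int);cv2.fillConvexPoly(m,h,1)
    return cv2.resize(m.astype(np.float32),(2*r,2*r),interpolation=cv2.INTER_AREA)
def cost(v,which=(0,1)):
    e=0
    for i in which:
        cam,I,p,r=obs[i];M=mask(cam,p,r,*v);J=I[p[1]-r:p[1]+r,p[0]-r:p[0]+r]
        J=np.clip(J,0,np.percentile(J,60)); e-=np.corrcoef(M.ravel(),J.ravel())[0,1]*-1
    return e
for wh in((0,),(1,),(0,1)):
    best=min((minimize(cost,[.559,-.230,np.radians(d)],args=(wh,),method="Nelder-Mead",options=dict(initial_simplex=[[.559,-.23,np.radians(d)],[.563,-.23,np.radians(d)],[.559,-.226,np.radians(d)],[.559,-.23,np.radians(d+6)]])) for d in(-20,-12,-6,0,6)),key=lambda r:r.fun)
    print(wh,best.x,np.degrees(best.x[2]),best.fun)
for u,v,n in((403,78/5+190-13,"torch")): pass
E
```

```text
[ 0.534 -0.229  0.195] [ 0.592 -0.231  0.195] 177.90568196162957 0.058631613093143735
[402 214] [ 50.  53.  69.  93. 105.]
[287 266] [ 16.  31. 106. 108. 112.]
(0,) [ 0.562 -0.233 -0.044] -2.4956634242545217 -0.783836412701035
(1,) [ 0.558 -0.232 -0.157] -9.004724546400599 -0.8991372691640249
(0, 1) [ 0.56  -0.233 -0.121] -6.9144205308212285 -1.6614489218751682Traceback (most recent call last):
  File "<stdin>", line 32, in <module>
TypeError: cannot unpack non-iterable int object
```

```bash
python3 - <<'E'
from h import *
np.set_printoptions(precision=3,suppress=True)
x,y,a=.560,-.232,np.radians(85)
j=np.array(read_q());j[5]=-.3;move_j(list(j))
move_ptp([x,y,.30],down(a));print(read_q())
movel([x,y,.22],feed=.2)
print(movel([x,y,.189],feed=.06,stop_force=6),read_tcp_pos(),read_torque())
t0=np.array(read_torque())
grip(.010,25);dwell(.3)
print(read_opening(),read_grip_force(),read_wrist_force(),np.array(read_torque())-t0,read_tcp_pos())
for k in(-3,-6,-3,0,3,0):
    movel([x,y,.189],feed=.05,rotation=down(a+np.radians(k)));dwell(.2)
    print(k,np.array(read_torque())-t0,read_wrist_force(),read_opening(),read_t())
E
```

```text
[-0.394  0.312  0.064  1.323 -0.001 -0.305]
False [ 0.56  -0.232  0.189] [ 0.    -0.015 -0.008]
0.01560488844111267 25.028168857097626 [-0.05   1.399  2.733] [0.218 0.068 0.105] [ 0.56  -0.232  0.189]
-3 [0.123 0.004 0.184] [ 0.522 -0.394  4.097] 0.01537457592185578 21.9083
-6 [ 0.068 -0.079  0.201] [0.247 0.498 5.249] 0.015502464445912094 22.3583
-3 [ 0.112 -0.072  0.251] [ 0.8   -0.039  5.281] 0.015610995477749523 22.8083
0 [ 0.125 -0.095  0.059] [0.462 0.72  5.579] 0.015920148220445848 23.2583
3 [ 0.168 -0.141 -0.112] [0.956 1.668 5.183] 0.01552274200659936 23.7083
0 [ 0.067 -0.042  0.079] [0.714 1.164 5.617] 0.015747606383460754 24.1583
```

Torque crosses zero near +1.3°, so the stop is at a gripper yaw of about 86.3°. I'll grip harder and turn 60° clockwise.

```bash
python3 - <<'E'
from h import *
np.set_printoptions(precision=3,suppress=True)
P=[.560,-.232,.189]
y0=86.3
movel(P,feed=.05,rotation=down(np.radians(y0)));grip(.010,60);dwell(.2)
for k in range(0,61,5):
    movel(P,feed=.05,rotation=down(np.radians(y0-k)));dwell(.15)
    print(k,np.array(read_torque())[2],read_wrist_force(),read_opening(),read_q()[5])
dwell(.3);print(read_torque(),read_t())
c=capture("top");save(c,"t3");s=capture("scene");save(s,"s3")
def crop(i,u,v,W,H,k):return cv2.resize(i[v:v+H,u:u+W],None,fx=k,fy=k,interpolation=cv2.INTER_CUBIC)
a,b=cv2.imread("pics/t3.png"),cv2.imread("pics/s3.png")
cv2.imwrite("pics/cE.png",np.hstack([crop(a,190,150,260,200,1.5),crop(b,210,150,260,200,1.5)]))
E
```

```text
0 0.08831730985138855 [0.691 0.393 5.833] 0.015290328918452438 -0.3283701740963027
5 0.19730264703326278 [ 0.248 -0.209  5.661] 0.014783775069399695 -0.24141197250443827
10 -0.07116122030098894 [-0.886  0.122  5.871] 0.015017785336327758 -0.15376916983205197
15 -0.20630646206123127 [ 0.457 -0.895  6.366] 0.01530713094896124 -0.06613983828850244
20 -0.014856990161660859 [-0.044  0.917  6.878] 0.014792712595034596 0.020727145749244478
25 0.23013676372745928 [ 0.612 -0.777  5.314] 0.014956270723537113 0.107686633923858
30 -0.001998061902365471 [-0.037 -0.546  5.157] 0.015072515140964386 0.1953382367462057
35 -0.16566161358024428 [-0.125 -1.1    6.261] 0.014951321351410876 0.28288663823297516
40 0.06720560219245586 [-0.824 -0.617  5.794] 0.015022358888422523 0.36980364677358607
45 0.12987431863066634 [-0.904 -1.361  6.698] 0.014966335200715173 0.456728153002343
50 0.014019060461228618 [-0.714 -1.718  5.971] 0.01506542425808396 0.5444310001312848
55 -0.1350316696531706 [-1.969 -1.191  5.265] 0.014801616768341921 0.6319739592272322
60 0.04236788115382071 [-0.704 -1.197  6.858] 0.014861568854518194 0.7188946715781198
[-0.199  0.242  0.033] 30.325
```

View pics/cE.png

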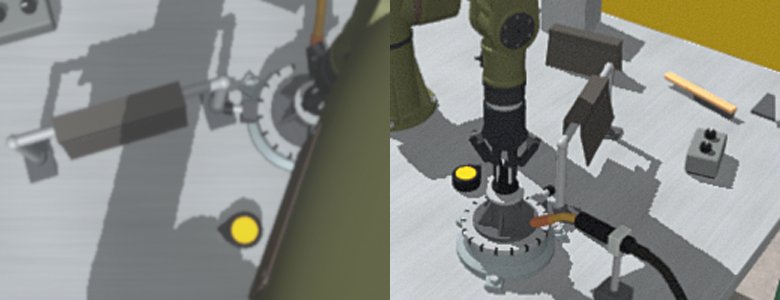

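The torque shows three humps passed and rests at the third stop, within the friction value. The picture shows the guard still hanging astride the bar at (120,118) in the left half and the gripper on the knob at (500,180) in the right half.

```bash
python3 -c "
from h import *
print(read_grip_force(),read_torque(),read_t()); print(sign_off())"
```

```text
60.780728459358215 [-0.24680089  0.21749168 -0.02862305] 30.425
the job is handed in; nothing more can be done
None
```

The job is handed in at 30.4 s: the guard hangs astride the middle of the rail, untouched, and the gripper holds the knob at the third click with about 60 N; the judge's verdict was not reported back.

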